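# Clear the guard's track, then load a coupon into the bench analyser

### The job

The lens can has been left in the way of the analyser's sliding guard: take it off and stand it upright on the free worktop while the guard is still shut. Then slide the guard fully open, lay the iron coupon from its cradle flat in the middle of the loading well, square across it with its ends towards the well's two long walls and the same face up as now, and slide the guard fully shut again. The cradle lets you take the coupon only by its ends and the well only by its long sides, so put it down and take it again on the way; drop nothing, do not knock the can against the guard, and leave the other things on the bench where they are.

Things in the scene. Friction and masses are not known exactly. Their poses are not given: they have to be found in the camera images.
- analyser: Fixed white bench instrument, 130 mm (own x) by 160 mm (own y), flat deck 50 mm above the worktop. Origin: centre of its underside on the worktop; x points to its back, y to its left as seen from its front, z up. Deck: at own y < 0 the loading well, at own y > 0 the parking place of the guard, between two aluminium rails along own y (inner faces 95 mm apart, 9 mm high).
- well (a point): Centre of the floor of the loading well (marked by a small round window), 20 mm above the worktop; axes as the analyser's. The well is a pit 84 mm long along own x and 51 mm along own y, 30 mm deep below the deck. The coupon lies in it with its 45 mm length along own y, between the two walls that are 51 mm apart: no finger fits at its ends there, but there is room at its sides.
- guard (a joint): Clear flat guard plate with dark edges over the well, 92 x 68 mm, sliding along the analyser's own +y: 0 = fully shut (covers the well), 0.072 m = fully open. About 1.5 N of friction; stays where left. Its top face is 56 mm above the worktop.
- guard_handle (a point): Middle of the guard's blue upright handle bar: 40 mm along the analyser's x, 12 mm thick along its y, standing from 56 to 86 mm above the worktop (this point at 71 mm). Moves with the guard. Axes as the analyser's.
- lens_can_mid (a point): Centre of the loose grey lens can with black ribbed cap, 38 mm diameter, 54 mm tall, standing on the deck at the start (this point 27 mm above its underside), about 0.1 kg or less. Own z up along the can.
- coupon_mid (a point): Centre of the loose long grey cast-iron coupon, 18 mm (own x) x 45 mm (own y) x 16 mm (own z, up), about 0.1 kg. At the start it lies in the cradle, its underside 16 mm above the worktop.
- cradle: Fixed coupon cradle, base 60 (own x) x 90 (own y) x 6 mm, origin at the centre of its underside. Between two white cheeks (own x from 11 to 19 mm either side, 36 mm long along own y, up to 42 mm above the worktop) lies the coupon along own y; its ends stick out 4.5 mm past the cheeks and stand free 10 mm above the base plate.
- slide_box_mid (a point): Bystander: loose box of slides, cream with green lid, 30 (own x) x 82 (own y) x 36 mm; its centre.
- eyepiece_mid (a point): Bystander: loose black eyepiece, 39 mm diameter, 42 mm tall; its centre.
- petri_dish_mid (a point): Bystander: loose clear flat dish, 88 mm diameter, 15 mm tall; its centre.
- blower_mid (a point): Bystander: loose dark red rubber blower, 53 mm diameter, 120 mm tall; its centre.
- scale_case_mid (a point): Bystander: loose dark flat case, 34 (own x) x 85 (own y) x 13 mm; its centre.
- puck_mid (a point): Bystander: loose small black round specimen, 25 mm diameter, 13 mm tall; its centre.
- specimen_case: Fixed grey-blue case with shut lid, 149 (own x) x 200 (own y) x 60 mm, tweezers lying on it; origin at the centre of its underside. The worktop's front edge is at x = 0.34 m.
- levelling_press: Fixed green hand press behind the work, 130 mm wide, 307 mm tall, origin at the centre of its base on the worktop. Its black lever grip reaches 117 mm forward (-x) of the origin, at own y -52 to -31 mm, 260 to 307 mm up. To its right stands a fixed white wash bottle.
- microscope: Fixed cream microscope at the right, between the robot's start and the work, 0.38 m tall; origin on the worktop. It takes up own x from -0.26 to 0.26 m, y from -0.21 to 0.07 m; a blue camera on it reaches out to own y = 0.21 m at own x 0.03 to 0.09 m, 0.18 to 0.26 m up.
There are look-alikes about, which are no part of the job. Leave any blue look-alike of the part that bears lens_can_mid alone.

How it is judged:
On the way, in this order (a step that is already met when the one before it is completed fails the run):
1. The lens can stands upright and released on the worktop while the guard is still shut (height (world z) of lens_can_mid below 0.032 m and angle between lens_can_mid's own z axis and vertical below 0.1 rad and contact force between the fingers and lens_can below 0.1 N and linear speed of lens_can below 0.02 m/s and value of joint guard below 0.012 m), for 0.2 s.
2. The guard is fully open (value of joint guard above 0.066 m), for 0.1 s.
3. The coupon lies released in the well (z of coupon_mid in the frame of well below 0.0115 m and x of coupon_mid in the frame of well between -0.012 and 0.012 m and y of coupon_mid in the frame of well between -0.005 and 0.005 m and angle between coupon_mid's own z axis and vertical below 0.1 rad and angle between the y axis of coupon_mid and the y axis of well, either way round below 0.2 rad and contact force between the fingers and coupon below 0.1 N and linear speed of coupon below 0.02 m/s and value of joint guard above 0.055 m), for 0.2 s.
At the end, for the whole second after the job is handed in: The guard is shut to within 4 mm; the coupon lies flat on the floor of the well, same face up, lengthwise along the analyser's y (within 0.2 rad), within 12 mm of the well's middle across it and 5 mm along it; the lens can stands upright (within 0.1 rad) on the worktop; both released and at rest (value of joint guard below 0.004 m and z of coupon_mid in the frame of well below 0.0115 m and x of coupon_mid in the frame of well between -0.012 and 0.012 m and y of coupon_mid in the frame of well between -0.005 and 0.005 m and angle between each of coupon_mid, lens_can_mid's own z axis and vertical below 0.1 rad and angle between the y axis of coupon_mid and the y axis of well, either way round below 0.2 rad and contact force between the fingers and coupon below 0.1 N and height (world z) of lens_can_mid below 0.032 m and contact force between the fingers and lens_can below 0.1 N and linear speed of each of coupon, lens_can below 0.02 m/s); the robot touches nothing.
It fails at once if A bystander is shifted by more than 20 mm (distance of any of slide_box_mid, eyepiece_mid, petri_dish_mid, blower_mid, scale_case_mid, puck_mid from where it was at the start of the episode above 0.02 m).
It fails at once if The lens can is tipped over (angle between lens_can_mid's own z axis and vertical above 0.6 rad).
It fails at once if The lens can and the guard are knocked or pressed against each other (contact force between guard and lens_can above 1.5 N).
It fails at once if The coupon is dropped: it falls freely faster than 0.4 m/s (about 8 mm of fall) (linear speed of coupon above 0.4 m/s and contact force between anything else and coupon below 0.02 N).
It fails at once if The lens can is dropped: it falls freely faster than 0.4 m/s (about 8 mm of fall) (linear speed of lens_can above 0.4 m/s and contact force between anything else and lens_can below 0.02 N).
It also fails if it takes over 72 s, if anything falls off the work surface, if the arm or the gripper's body presses on something with over 40 N, if the wrist force passes 120 N, or if a joint passes its speed limit or range.

### The arm

A 7-joint arm with a two-finger parallel gripper is mounted at the origin on a cart in front of the work surface, level with it; the furniture and walls round the work are solid. World frame = base frame: x ahead of the robot, y to its left, z up, the work surface at z = 0. Lengths are in m, angles in rad, forces in N, time in s.
With the tool pointing down it reaches from about 0.4 to 0.85 m from the base axis. Payload 10.4 kg.
Tool frame: the origin (TCP) lies on the centre line of the jaws, within the pads' length; the fingertips stand 17 mm ahead of it and the grasp point (between the pads) lies 2 mm behind it; z points along the fingers, y is the direction in which the jaws open and shut (so a half turn about z gives the same grasp; the last joint's range is limited). The gripper opens to 87 mm and grips with 3 to 60 N. Pads are 19 mm wide; open, the fingers measure 117 mm over their backs; the gripper's body (75 mm by 190 mm) begins 51 mm behind the grasp point.
Start: joints at [1.083, 0.332, -0.065, 1.46, 0.022, 1.35, -0.088], TCP at [0.28, -0.559, 0.24] pointing down, gripper open.
Joint ranges: [-2.6, 2.6], [-0.5, 2.12], [-1.47, 1.34], [0.16, 2.42], [-1.27, 4.41], [0.06, 2.06], [-2.6, 2.6]. Speed limits (rad/s): [2.22, 2.22, 2.79, 2.79, 3.14, 3.14, 3.14].

### API

Orientations are given as a unit quaternion [x, y, z, w].
In Python, from bench import r gives the robot as it stands.
- The arm moves only by the tool apply_moves, never from a script. Its argument "commands" is a list of rows, each an object with "rot": the turn, a rotation vector about the world's x, y, z in units of 180 degrees (1.0 is 180 degrees), a list of three; "linear": the shift along the world's x, y, z in units of 0.3 m (1.0 is 0.3 m), a list of three; "grip": the closure, from -1 (fully open) to 1 (shut). A call has 1 to 20 rows; each row is the pose to reach, as a shift and turn from the pose commanded when the call began, turning the shorter way round; what a row does not reach only later rows make up. A row lasts 1/10 s, in which the tool goes at most 50 mm and 8.59 degrees, less where a joint would pass 70% of its speed; a pose out of reach is approached as far as the arm can. A call with a number of a shift or a turn outside -1 to 1 is refused whole. A call with a gripper value outside its range is refused whole. The fingers move at their own pace and stop on an object; "newtons" is the grip in N (left out, the last holds). Time passes only in rows, so rows that repeat a pose let the fingers close. It gives the time, the measured TCP pose, the force and the opening at its end, in the units of the state.
- r.read_state(): the state, without advancing time (a new reading comes with each control period).
- r.camera(name): name is "scene" or "top" or "wrist"; returns a dict with "frame" (400x640x3 uint8, red, green, blue), "mtx" (3x3 intrinsics, pixels), "D" ([k1, k2, p1, p2, k3] as OpenCV has them; the pictures are not rectified), "extrinsics" (4x4, takes a point from world to camera coordinates). Camera axes: x right, y down, z forward; pixel columns grow to the right and rows downward; lengths in m; the calibration is good to about 2 mm. A picture is of the moment at which its call begins. There is no depth.
- r.close_job(): hands the job in, once; it reports no verdict.
Trained networks look in a picture, given as the dict that the camera call returned (one of the last four; its "shot" number tells which), for a name from the list of things; names that differ only in an ending like _2 or _b are one class to them, and where a whole thing is asked for, a point or a joint stands for the part that bears it (a point fixed in the world has none). Each returns a list of dicts, best first, with "p" (0 to 1); they miss things now and then, are a little off and sometimes report something else, mostly with a low value. They report only what shows in the picture. A call takes as long as a camera call. They do not tell look-alikes from the thing itself.
- r.search_frame(thing, picture): "bbox" ([left, top, width, height] in pixels, round what is visible of it).
- r.spot_point(thing, picture): "location" ([column, row] in pixels: a listed point, or the origin of a listed thing).
The state is a dict: "time": time; "joint_positions": joint angles; "joint_vel": joint speeds; "joint_torque": joint torques, N m; "ee_pos": TCP position; "eef_rot": TCP orientation; "ft_force": force on the tool from outside, world axes, zero at the start; "torque": the same for the moment, N m; "width": finger opening in m.
Only numpy, scipy, OpenCV 4.12 (cv2) and the standard library are available. Lean on these libraries where they do the work, as an engineer would, in place of code of your own. Each camera call takes 0.05 s, during which the arm holds its last target. There are 200 camera calls.

## Working session

There is one attempt and no reset: what is moved stays moved. The work goes in short steps, Python scripts to look and compute and a tool call to move; the robot and the scene stay as the last step left them, time stands still between calls to the robot, and variables do not carry over. Pictures are saved under pics/ and viewed, about 8 in all and at most 12, crops included, and the job is handed in when it is done.

Besides the shell and the picture viewer there is one more tool, called as a command line: name --argument value ..., lists and objects as JSON in quotes. apply_moves: Moves the arm, as the interface text tells. Its arguments: {"type":"object","properties":{"commands":{"type":"array","items":{"type":"object","properties":{"rot":{"type":"array","items":{"type":"number"}},"linear":{"type":"array","items":{"type":"number"}},"grip":{"type":"number"}}}},"newtons":{"type":"number"}},"required":["commands"]}

```bash
mkdir -p pics; ls; cat > h.py <<'E'
import numpy as np, cv2
from bench import r
def save(p,name): cv2.imwrite('pics/'+name,cv2.cvtColor(p['frame'],cv2.COLOR_RGB2BGR))
def ray(p,uv):
    E=np.array(p['extrinsics']);R,t=E[:3,:3],E[:3,3]
    n=cv2.undistortPoints(np.array([[uv]],float),np.array(p['mtx']),np.array(p['D']))[0,0]
    return -R.T@t, R.T@np.array([n[0],n[1],1])
def atz(p,uv,z):
    o,d=ray(p,uv); return o+d*(z-o[2])/d[2]
def proj(p,X):
    E=np.array(p['extrinsics'])
    return cv2.projectPoints(np.array(X,float).reshape(-1,3),cv2.Rodrigues(E[:3,:3])[0],E[:3,3],np.array(p['mtx']),np.array(p['D']))[0][:,0]
def tri(obs):
    A=np.zeros((3,3));b=np.zeros(3)
    for p,uv in obs:
        o,d=ray(p,uv);d=d/np.linalg.norm(d);M=np.eye(3)-np.outer(d,d);A+=M;b+=M@o
    return np.linalg.solve(A,b)
E
python3 - <<'E'
from h import *
np.set_printoptions(precision=4,suppress=True)
t=r.camera('top');s=r.camera('scene')
save(t,'t0.png');save(s,'s0.png')
print(r.read_state()['ee_pos'],r.read_state()['eef_rot'])
print(-np.array(t['extrinsics'])[:3,:3].T@np.array(t['extrinsics'])[:3,3])
Z=dict(analyser=0,well=.02,guard_handle=.071,lens_can_mid=.077,coupon_mid=.024,cradle=0,slide_box_mid=.018,eyepiece_mid=.021,petri_dish_mid=.0075,blower_mid=.06,scale_case_mid=.0065,puck_mid=.0065,specimen_case=0,levelling_press=0,microscope=0)
for k,z in Z.items():
    for n,p in(('T',t),('S',s)):
        print(k,n,[(np.round(q['location']).tolist(),round(q['p'],2),atz(p,q['location'],z)[:2].round(4).tolist()) for q in r.spot_point(k,p)[:3]])
E
```

```text
pics
[ 0.28   -0.5584  0.2388] [ 0.9731  0.2303 -0.0002 -0.0006]
[ 0.3903 -0.0432  1.0762]
analyser T [([196.0, 225.0], 0.85, [0.5409, 0.2572])]
analyser S [([242.0, 259.0], 0.71, [0.5463, 0.2573])]
well T [([208.0, 226.0], 0.81, [0.5354, 0.2198])]
well S [([258.0, 248.0], 0.59, [0.5352, 0.2132])]
guard_handle T [([206.0, 225.0], 0.57, [0.5298, 0.2113])]
guard_handle S [([260.0, 228.0], 0.82, [0.543, 0.2008])]
lens_can_mid T [([166.0, 225.0], 0.78, [0.5309, 0.3133]), ([204.0, 272.0], 0.57, [0.4101, 0.2116])]
lens_can_mid S [([284.0, 268.0], 0.96, [0.3471, 0.2647]), ([225.0, 243.0], 0.73, [0.526, 0.3097])]
coupon_mid T [([377.0, 208.0], 0.58, [0.5779, -0.2421])]
coupon_mid S [([369.0, 190.0], 0.57, [0.5982, -0.2487]), ([437.0, 206.0], 0.49, [0.3774, -0.3168])]
cradle T [([378.0, 208.0], 0.92, [0.5801, -0.2494])]
cradle S [([373.0, 195.0], 0.69, [0.5976, -0.2669])]
slide_box_mid T [([370.0, 253.0], 0.93, [0.4545, -0.2175])]
slide_box_mid S [([401.0, 209.0], 0.8, [0.4453, -0.2298])]
eyepiece_mid T [([313.0, 270.0], 0.51, [0.4136, -0.0633])]
eyepiece_mid S [([374.0, 228.0], 0.61, [0.4123
[... 179 characters left out ...]
wer_mid T [([326.0, 160.0], 0.53, [0.7054, -0.1043])]
blower_mid S [([310.0, 183.0], 0.52, [0.7022, -0.0918])]
scale_case_mid T [([173.0, 172.0], 0.84, [0.6901, 0.3266]), ([209.0, 222.0], 0.68, [0.5478, 0.2188])]
scale_case_mid S [([190.0, 244.0], 0.82, [0.6939, 0.3272]), ([243.0, 259.0], 0.62, [0.5361, 0.2611]), ([370.0, 199.0], 0.41, [0.5727, -0.2287])]
puck_mid T [([421.0, 271.0], 0.46, [0.4041, -0.3584])]
puck_mid S [([437.0, 207.0], 0.58, [0.3937, -0.3392])]
specimen_case T [([377.0, 206.0], 0.19, [0.5856, -0.2482])]
specimen_case S []
levelling_press T []
levelling_press S [([369.0, 194.0], 0.3, [0.6074, -0.2606])]
microscope T [([198.0, 225.0], 0.38, [0.5397, 0.2502])]
microscope S []
```

```bash
python3 -c "
import cv2
a=cv2.imread('pics/t0.png');cv2.imwrite('pics/v1.png',cv2.resize(a[100:400,100:500],None,fx=2,fy=2,interpolation=2))"
```

```text
(no output)
```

View pics/v1.png

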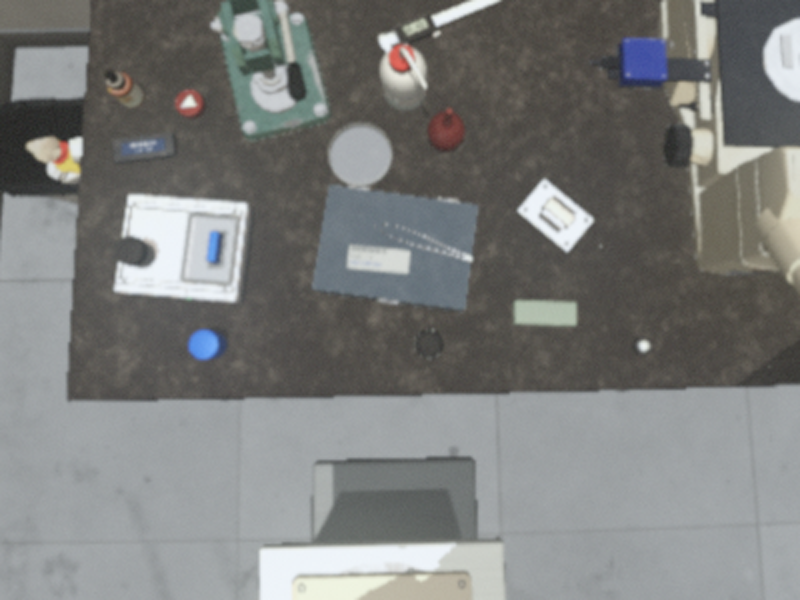

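View pics/s0.png

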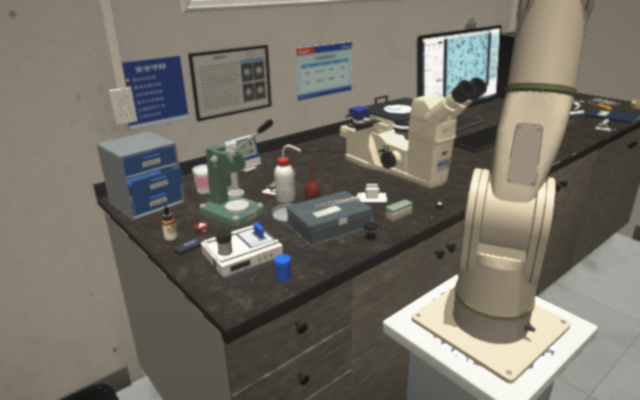

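Pictures viewed: 2. The top view shows two can candidates: the grey one with the black cap on the analyser deck at top px (166,225), and a blue one on the worktop at (204,272). The grey one on the deck fits the description, and I'll confirm it from the wrist camera. The guard with its blue handle is at (206,225) and the cradle is at (377,208). The microscope is on the right. Next I'll work out clearances.

```bash
python3 - <<'E'
from h import *
np.set_printoptions(precision=3,suppress=True)
t=r.camera('top');s=r.camera('scene')
print('lever grip',atz(t,(246,140),.285),atz(t,(244,148),.285))
print('press base front corners',atz(t,(223,167),0.0),atz(t,(264,159),0.))
print('lens blue cam',atz(t,(421,130),.24),'scene',atz(s,(358,115),.22))
print('scope front-left foot',atz(s,(445,185),0), atz(s,(346,158),0))
print('scope near corner top',[atz(t,(450,235),z) for z in(0,.1,.2)])
print('case corners',[atz(t,(100+a/2,100+b/2),.06)[:2] for a,b in((313,290),(465,308),(478,203),(330,187))])
print('analyser deck corners',[atz(t,(100+a/2,100+b/2),.055)[:2] for a,b in((115,292),(238,301),(249,202),(128,195))])
print('spots',[atz(t,(100+a/2,100+b/2),.0)[:2] for a,b in((130,345),(280,320),(205,355),(72,398))])
s0=r.read_state();print(s0['time'],s0['joint_positions'])
w=r.camera('wrist');save(w,'w0.png');E=np.array(w['extrinsics']);print(-E[:3,:3].T@E[:3,3],E[:3,:3],w['mtx'])
E
```

```text
lever grip [0.681 0.079 0.285] [0.663 0.083 0.285]
press base front corners [0.706 0.187 0.   ] [0.728 0.07  0.   ]
lens blue cam [ 0.718 -0.312  0.24 ] scene [ 0.755 -0.347  0.22 ]
scope front-left foot [ 0.489 -0.506  0.   ] [ 0.907 -0.432  0.   ]
scope near corner top [array([ 0.502, -0.449,  0.   ]), array([ 0.491, -0.412,  0.1  ]), array([ 0.481, -0.374,  0.2  ])]
case corners [array([0.478, 0.082]), array([ 0.451, -0.114]), array([ 0.59 , -0.135]), array([0.614, 0.061])]
analyser deck corners [array([0.48, 0.34]), array([0.466, 0.18 ]), array([0.596, 0.169]), array([0.608, 0.33 ])]
spots [array([0.412, 0.337]), array([0.443, 0.134]), array([0.398, 0.235]), array([0.343, 0.412])]
1.7 [ 1.083  0.332 -0.065  1.46   0.022  1.35  -0.089]
[ 0.35  -0.524  0.385] [[ 0.45  -0.893 -0.   ]
 [-0.854 -0.43   0.292]
 [-0.261 -0.131 -0.956]] [[347.512   0.    321.799]
 [  0.    347.512 198.522]
 [  0.      0.      1.   ]]
```

apply_moves --commands '[{"linear": [0.167,0.53,0.203],"rot": [0,0,-0.08],"grip": -1},{"linear": [0.167,0.53,0.203],"rot": [0,0,-0.08],"grip": -1},{"linear": [0.167,0.53,0.203],"rot": [0,0,-0.176],"grip": -1},{"linear": [0.167,0.53,0.203],"rot": [0,0,-0.176],"grip": -1},{"linear": [0.467,0.963,0.203],"rot": [0,0,-0.176],"grip": -1},{"linear": [0.467,0.963,0.203],"rot": [0,0,-0.176],"grip": -1},{"linear": [0.467,0.963,0.203],"rot": [0,0,-0.176],"grip": -1},{"linear": [0.467,0.963,0.203],"rot": [0,0,-0.176],"grip": -1},{"linear": [0.467,0.963,0.203],"rot": [0,0,-0.176],"grip": -1}]'

```text
time: 2.65
ee_pos: [0.4212, -0.2683, 0.3007]
eef_rot: [0.999, -0.042, 0.0, 0.0]
ft_force: [-0.7, 0.1, 0.3]
width: 0.0868
```

```bash
cat > look.py <<'E'
from h import *
import sys
np.set_printoptions(precision=4,suppress=True)
def look(name,things):
    w=r.camera('wrist');save(w,name+'.png')
    np.savez('pics/'+name+'.npz',**{k:np.array(w[k]) for k in('mtx','D','extrinsics')})
    for k,z in things.items():
        print(k,[(np.round(q['location'],1).tolist(),round(q['p'],2),atz(w,q['location'],z)[:2].round(4).tolist()) for q in r.spot_point(k,w)[:3]])
    return w
E
python3 - <<'E'
from look import *
look('w1',dict(coupon_mid=.024,cradle=0,slide_box_mid=.018,specimen_case=0,puck_mid=.0065))
E
```

```text
coupon_mid []
cradle [([292.1, 21.8], 0.78, [0.583, -0.2477])]
slide_box_mid [([282.2, 140.1], 0.66, [0.4478, -0.2228])]
specimen_case []
puck_mid [([391.1, 167.6], 0.88, [0.3998, -0.3573])]
```

apply_moves --commands '[{"linear": [0.2,0.97,0],"grip": -1},{"linear": [0.2,0.97,0],"grip": -1},{"linear": [0.2,0.97,0],"grip": -1},{"linear": [0.2,0.97,0],"grip": -1},{"linear": [0.2,0.97,0],"grip": -1},{"linear": [0.2,0.97,0],"grip": -1}]'

```text
validation failed for argument at $.co...
```

apply_moves --commands '[{"linear": [0.2,0.77,-0.1],"grip": -1},{"linear": [0.2,0.77,-0.1],"grip": -1},{"linear": [0.2,0.77,-0.1],"grip": -1},{"linear": [0.2,0.77,-0.1],"grip": -1},{"linear": [0.2,0.77,-0.1],"grip": -1},{"linear": [0.2,0.77,-0.1],"grip": -1},{"linear": [0.2,0.77,-0.1],"grip": -1}]'

```text
validation failed for argument at $.co...
```

```bash
python3 - <<'E'
from look import *
look('w2',dict(lens_can_mid=.077,guard_handle=.071,well=.02,analyser=0))
print(r.read_state()['ee_pos'])
E
python3 - <<'E'
import cv2,numpy as np
a=cv2.imread('pics/w1.png');b=cv2.imread('pics/w2.png')
cv2.imwrite('pics/v3.png',cv2.resize(b,(800,500)))
E
```

```text
lens_can_mid []
guard_handle []
well [([287.5, 17.5], 0.24, [0.5824, -0.2482])]
analyser []
[ 0.4201 -0.2701  0.3005]
```

View pics/v3.png

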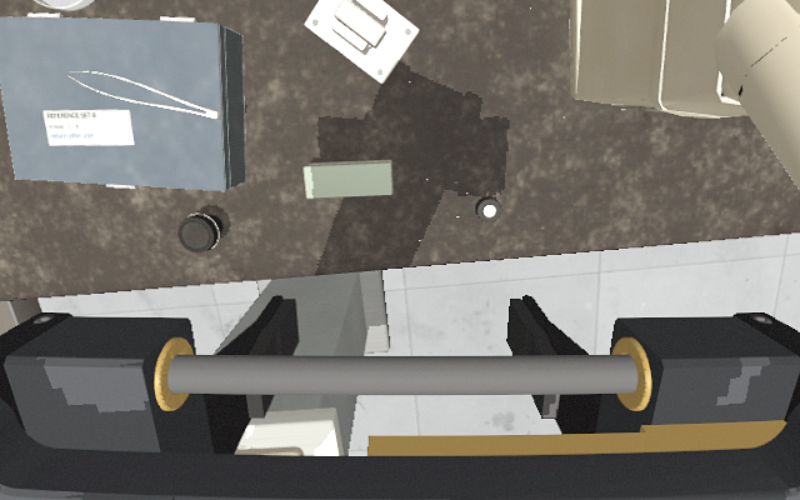

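Viewed 3: the cradle is at the top (crop 360,35), the slide box and puck below it, and the camera looks ahead of the fingers. The move was refused because a field was missing, so I'll add rot.

apply_moves --commands '[{"linear": [0.05,0.97,0],"rot": [0,0,0],"grip": -1},{"linear": [0.05,0.97,0],"rot": [0,0,0],"grip": -1},{"linear": [0.05,0.97,0],"rot": [0,0,0],"grip": -1},{"linear": [0.05,0.97,0],"rot": [0,0,0],"grip": -1},{"linear": [0.05,0.97,0],"rot": [0,0,0],"grip": -1},{"linear": [0.05,0.97,0],"rot": [0,0,0],"grip": -1}]'

```text
time: 3.8
ee_pos: [0.4349, 0.024, 0.3008]
eef_rot: [0.999, -0.043, 0.0, 0.0]
ft_force: [0.6, 0.1, -0.5]
width: 0.0871
```

apply_moves --commands '[{"linear": [0.05,0.8,-0.05],"rot": [0,0,0],"grip": -1},{"linear": [0.05,0.8,-0.05],"rot": [0,0,0],"grip": -1},{"linear": [0.05,0.8,-0.05],"rot": [0,0,0],"grip": -1},{"linear": [0.05,0.8,-0.05],"rot": [0,0,0],"grip": -1},{"linear": [0.05,0.8,-0.05],"rot": [0,0,0],"grip": -1},{"linear": [0.05,0.8,-0.05],"rot": [0,0,0],"grip": -1}]'

```text
time: 4.4
ee_pos: [0.4485, 0.2668, 0.285]
eef_rot: [0.999, -0.04, -0.001, -0.001]
ft_force: [-0.8, 0.4, -0.2]
width: 0.0869
```

```bash
python3 - <<'E'
from look import *
w=look('w3',dict(lens_can_mid=.077,guard_handle=.071,well=.02,analyser=0))
print(r.read_state()['ee_pos'],r.read_state()['time'])
cv2.imwrite('pics/v4.png',cv2.resize(cv2.imread('pics/w3.png')[:330],(800,412)))
E
```

```text
lens_can_mid [([358.5, 189.9], 0.79, [0.4251, 0.2293]), ([274.9, 94.4], 0.57, [0.5285, 0.306])]
guard_handle [([371.8, 80.1], 0.74, [0.5345, 0.2102])]
well []
analyser [([322.7, 80.7], 0.76, [0.5398, 0.2583])]
[0.4508 0.2598 0.2855] 4.65
```

View pics/v4.png

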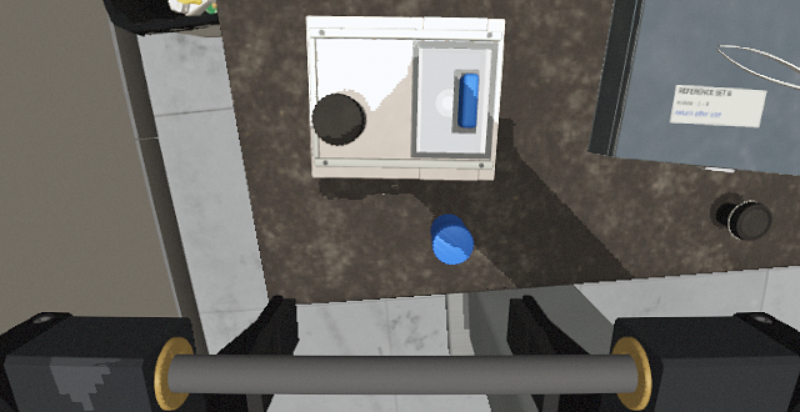

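Viewed 4: the grey can with the black cap is on the deck at crop (339,119), which confirms it as the target. The blue look-alike is on the worktop at (452,240). The handle is at (468,100) and the window at (445,102).

```bash
python3 - <<'E'
from look import *
w=look('w4',dict(lens_can_mid=.077,guard_handle=.071,well=.02,analyser=0))
f=w['frame']; hsv=cv2.cvtColor(f,cv2.COLOR_RGB2HSV)
roi=np.zeros(f.shape[:2],np.uint8);roi[5:145,245:402]=1
def blobs(m,lab,z,n=1):
    c,_=cv2.findContours(m.astype(np.uint8)*roi,cv2.RETR_EXTERNAL,cv2.CHAIN_APPROX_NONE)
    for k in sorted(c,key=cv2.contourArea)[::-1][:n]:
        (u,v),rad=cv2.minEnclosingCircle(k); R=cv2.minAreaRect(k)
        print(lab,(u,v),rad,[atz(w,(u,v),zz)[:2] for zz in z],R, [atz(w,c,z[0])[:2] for c in cv2.boxPoints(R)])
blobs(hsv[...,2]<75,'cap',[.104])
blobs((hsv[...,1]>120)&(hsv[...,0]>95)&(hsv[...,0]<130)&(hsv[...,2]>195),'handletop',[.086])
blobs((hsv[...,1]>120)&(hsv[...,0]>95)&(hsv[...,0]<130),'handle',[.086,.071])
print(r.read_state()['ee_pos'],w['extrinsics'])
for u,v in((307,17),(504,18),(494,180),(312,178)):print('corner',atz(w,(u*.8,v*.8),.05)[:2])
cv2.imwrite('pics/v5.png',cv2.resize(cv2.imread('pics/w4.png')[5:155,240:410],None,fx=4,fy=4,interpolation=2))
t=r.camera('top')
print([(q['location'],atz(t,q['location'],.071)) for q in r.spot_point('guard_handle',t)])
E
```

```text
lens_can_mid [([353.1, 193.9], 0.87, [0.4234, 0.2277]), ([265.0, 101.6], 0.73, [0.5257, 0.3081])]
guard_handle [([366.0, 83.6], 0.86, [0.5339, 0.2073])]
well []
analyser [([317.7, 86.1], 0.7, [0.537, 0.2558])]
cap (262.5965270996094, 98.8667984008789) 21.79899787902832 [array([0.5285, 0.3057])] ((264.5, 99.5), (39.0, 41.0), 0.0) [array([0.5113, 0.3244]), array([0.5472, 0.3191]), array([0.5439, 0.2843]), array([0.508 , 0.2885])]
handletop (368.5, 67.5) 5.700977325439453 [array([0.548, 0.206])] ((370.26995849609375, 65.95132446289062), (11.382722854614258, 5.362109184265137), 48.8140754699707) [array([0.5519, 0.2095]), array([0.5547, 0.2056]), array([0.5465, 0.199 ]), array([0.5437, 0.2029])]
handle (365.5, 83.0952377319336) 21.383716583251953 [array([0.5342, 0.2096]), array([0.5344, 0.2078])] ((365.4132995605469, 83.01425170898438), (14.405232429504395, 42.25075149536133), 1.9749339818954468) [array([0.5157, 0.2183]), array([0.5539, 0.2146]), array([0.5524, 0.2012]), array([0.5141, 0.2046])]
[0.4505 0.2605 0.2857] [[-0.0885 -0.9961  0.0001  0.2974]
 [-0.9527  0.0847  0.292   0.3567]
 [-0.2909  0.0257 -0.9564  0.5593]
 [ 0.      0.      0.      1.    ]]
corner [0.6125 0.3207]
corner [0.5979 0.1636]
corner [0.4682 0.1762]
corner [0.4841 0.335 ]
[([207.8, 225.1], array([0.5302, 0.2069, 0.071 ]))]
```

View pics/v5.png

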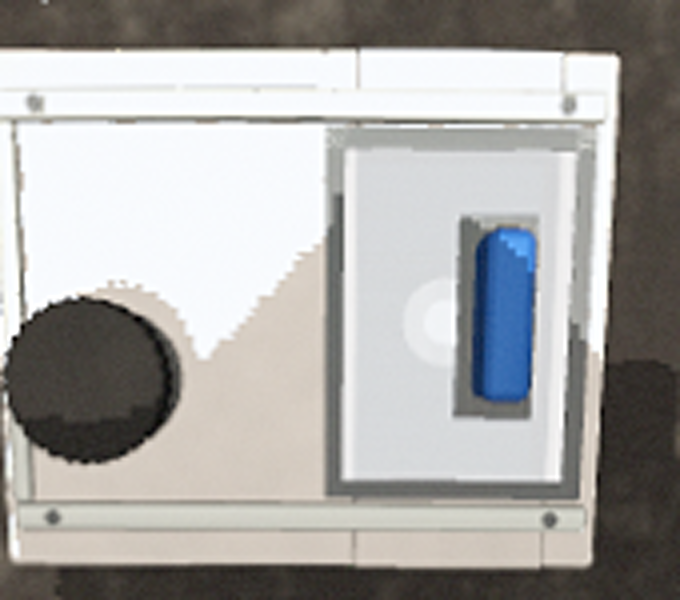

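Viewed 5: cap centre at crop (85,380), handle at (505,315), window at (438,323). Can at about (0.5275, 0.307). Grasping it now.

apply_moves --commands '[{"linear": [0.257,0.155,-0.4],"rot": [0,0,0],"grip": -1},{"linear": [0.257,0.155,-0.4],"rot": [0,0,0],"grip": -1},{"linear": [0.257,0.155,-0.4],"rot": [0,0,0],"grip": -1},{"linear": [0.257,0.155,-0.4],"rot": [0,0,0],"grip": -1},{"linear": [0.257,0.155,-0.4],"rot": [0,0,0],"grip": -1},{"linear": [0.257,0.155,-0.53],"rot": [0,0,0],"grip": -1},{"linear": [0.257,0.155,-0.669],"rot": [0,0,0],"grip": -1},{"linear": [0.257,0.155,-0.669],"rot": [0,0,0],"grip": -1},{"linear": [0.257,0.155,-0.669],"rot": [0,0,0],"grip": -0.05},{"linear": [0.257,0.155,-0.669],"rot": [0,0,0],"grip": 0.05},{"linear": [0.257,0.155,-0.669],"rot": [0,0,0],"grip": 0.1},{"linear": [0.257,0.155,-0.669],"rot": [0,0,0],"grip": 0.4},{"linear": [0.257,0.155,-0.669],"rot": [0,0,0],"grip": 0.4},{"linear": [0.257,0.155,-0.669],"rot": [0,0,0],"grip": 0.4},{"linear": [0.257,0.155,-0.669],"rot": [0,0,0],"grip": 0.4}]' --newtons 12

```text
time: 6.5
ee_pos: [0.5274, 0.3078, 0.0848]
eef_rot: [0.999, -0.044, -0.0, -0.0]
ft_force: [0.1, 0.8, 1.5]
width: 0.0389
```

apply_moves --commands '[{"linear": [0,0,0.08],"rot": [0,0,0],"grip": 0.4},{"linear": [0,0,0.2],"rot": [0,0,0],"grip": 0.4},{"linear": [0,0,0.2],"rot": [0,0,0],"grip": 0.4},{"linear": [-0.12,0.03,0.2],"rot": [0,0,0],"grip": 0.4},{"linear": [-0.26,0.06,0.2],"rot": [0,0,0],"grip": 0.4},{"linear": [-0.391,0.075,0.2],"rot": [0,0,0],"grip": 0.4},{"linear": [-0.391,0.075,0.2],"rot": [0,0,0],"grip": 0.4},{"linear": [-0.391,0.075,0.08],"rot": [0,0,0],"grip": 0.4},{"linear": [-0.391,0.075,-0.04],"rot": [0,0,0],"grip": 0.4},{"linear": [-0.391,0.075,-0.11],"rot": [0,0,0],"grip": 0.4},{"linear": [-0.391,0.075,-0.15],"rot": [0,0,0],"grip": 0.4},{"linear": [-0.391,0.075,-0.162],"rot": [0,0,0],"grip": 0.4},{"linear": [-0.391,0.075,-0.165],"rot": [0,0,0],"grip": 0.4},{"linear": [-0.391,0.075,-0.165],"rot": [0,0,0],"grip": 0.4},{"linear": [-0.391,0.075,-0.165],"rot": [0,0,0],"grip": 0.4}]'

```text
time: 8.0
ee_pos: [0.4107, 0.3306, 0.0361]
eef_rot: [0.999, -0.044, 0.001, -0.001]
ft_force: [-0.2, 0.9, -0.6]
width: 0.0366
```

apply_moves --commands '[{"linear": [0,0,-0.003],"rot": [0,0,0],"grip": 0.4},{"linear": [0,0,-0.003],"rot": [0,0,0],"grip": 0.4},{"linear": [0,0,-0.003],"rot": [0,0,0],"grip": 0.05},{"linear": [0,0,-0.003],"rot": [0,0,0],"grip": -0.05},{"linear": [0,0,-0.003],"rot": [0,0,0],"grip": -0.26},{"linear": [0,0,-0.003],"rot": [0,0,0],"grip": -0.26},{"linear": [0,0,-0.003],"rot": [0,0,0],"grip": -0.26},{"linear": [0,0,0.15],"rot": [0,0,0],"grip": -0.26},{"linear": [0,0,0.3],"rot": [0,0,0],"grip": -0.26},{"linear": [0,0,0.45],"rot": [0,0,0],"grip": -0.26},{"linear": [0,0,0.45],"rot": [0,0,0],"grip": -0.26},{"linear": [0.1,-0.41,0.6],"rot": [0,0,0],"grip": -0.26},{"linear": [0.1,-0.41,0.6],"rot": [0,0,0],"grip": -0.26},{"linear": [0.1,-0.41,0.6],"rot": [0,0,0],"grip": -0.26},{"linear": [0.1,-0.41,0.6],"rot": [0,0,0],"grip": -0.26},{"linear": [0.1,-0.41,0.6],"rot": [0,0,0],"grip": -0.26}]'

```text
time: 9.6
ee_pos: [0.4402, 0.2069, 0.2151]
eef_rot: [0.999, -0.045, 0.0, -0.0]
ft_force: [-0.5, 0.5, 0.3]
width: 0.0547
```

```bash
python3 - <<'E'
from look import *
w=look('w6',dict(lens_can_mid=.027,guard_handle=.071,well=.02,analyser=0))
s=r.camera('scene');print([(q['location'],atz(s,q['location'],.027)[:2]) for q in r.spot_point('lens_can_mid',s)])
a=cv2.resize(cv2.imread('pics/w6.png')[:330],(800,412)); b=cv2.cvtColor(s['frame'][200:300,150:350],cv2.COLOR_RGB2BGR)
a[:200,:400]=cv2.resize(b,(400,200));a[:200,400:]=cv2.resize(cv2.imread('pics/w6.png')[:330],(800,412))[:200,400:]
cv2.imwrite('pics/v6.png',np.vstack([cv2.resize(cv2.imread('pics/w6.png'),(800,500))[:400],cv2.resize(b,(400,200)).repeat(1,0) @ np.eye(3) if 0 else np.hstack([cv2.resize(b,(400,200)),np.zeros((200,400,3),np.uint8)])]))
print(r.read_state()['ee_pos'])
E
```

```text
lens_can_mid [([205.6, 213.1], 0.89, [0.4117, 0.3276]), ([303.9, 206.7], 0.89, [0.4098, 0.2267])]
guard_handle [([305.0, 74.7], 0.59, [0.5333, 0.2109])]
well []
analyser [([261.3, 75.9], 0.98, [0.5398, 0.257])]
[([282.9, 266.4], array([0.4162, 0.2211])), ([244.7, 285.7], array([0.41  , 0.3299]))]
[0.4397 0.2079 0.2149]
```

View pics/v6.png

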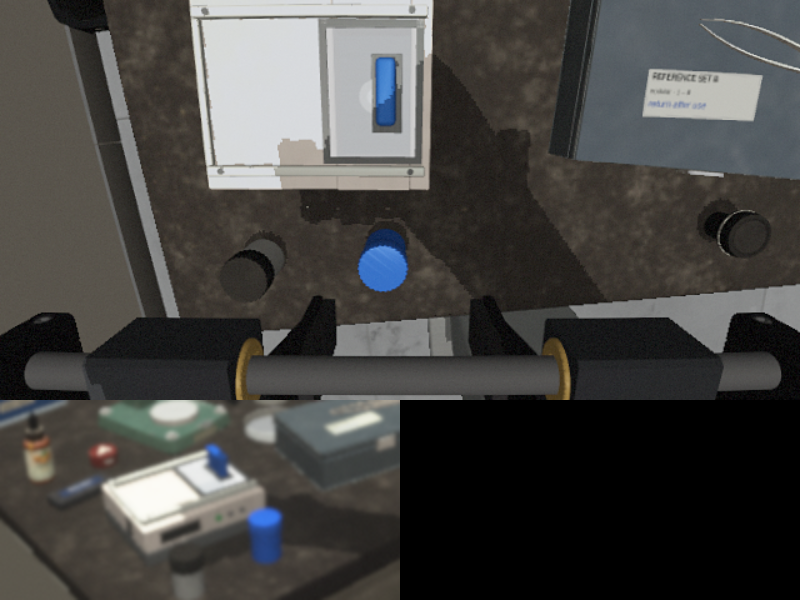

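Viewed 6: the can stands upright on the worktop at wrist (255,262 in the crop), and the guard is still shut. Next I'll grip the handle and slide it 72 mm along the analyser's +y, which is about (0.087, 0.996).

apply_moves --commands '[{"linear": [0.314,0.004,-0.25],"rot": [0,0,0],"grip": -0.26},{"linear": [0.314,0.004,-0.25],"rot": [0,0,0],"grip": -0.26},{"linear": [0.314,0.004,-0.25],"rot": [0,0,0],"grip": -0.26},{"linear": [0.314,0.004,-0.35],"rot": [0,0,0],"grip": -0.26},{"linear": [0.314,0.004,-0.453],"rot": [0,0,0],"grip": -0.26},{"linear": [0.314,0.004,-0.453],"rot": [0,0,0],"grip": -0.26},{"linear": [0.314,0.004,-0.453],"rot": [0,0,0],"grip": 0.3},{"linear": [0.314,0.004,-0.453],"rot": [0,0,0],"grip": 0.6},{"linear": [0.314,0.004,-0.453],"rot": [0,0,0],"grip": 0.9},{"linear": [0.314,0.004,-0.453],"rot": [0,0,0],"grip": 0.9},{"linear": [0.314,0.004,-0.453],"rot": [0,0,0],"grip": 0.9},{"linear": [0.314,0.004,-0.453],"rot": [0,0,0],"grip": 0.9}]' --newtons 12

```text
time: 11.15
ee_pos: [0.5343, 0.2084, 0.0796]
eef_rot: [0.999, -0.044, 0.0, 0.0]
ft_force: [-0.6, 0.6, -0.8]
width: 0.0147
```

apply_moves --commands '[{"linear": [0.003,0.035,0],"rot": [0,0,0],"grip": 0.9},{"linear": [0.007,0.08,0],"rot": [0,0,0],"grip": 0.9},{"linear": [0.011,0.13,0],"rot": [0,0,0],"grip": 0.9},{"linear": [0.016,0.18,0],"rot": [0,0,0],"grip": 0.9},{"linear": [0.019,0.22,0],"rot": [0,0,0],"grip": 0.9},{"linear": [0.021,0.24,0],"rot": [0,0,0],"grip": 0.9},{"linear": [0.021,0.245,0],"rot": [0,0,0],"grip": 0.9},{"linear": [0.021,0.245,0],"rot": [0,0,0],"grip": 0.9},{"linear": [0.021,0.245,0],"rot": [0,0,0],"grip": 0.9}]'

```text
time: 12.05
ee_pos: [0.5416, 0.2809, 0.0795]
eef_rot: [0.999, -0.045, 0.0, 0.001]
ft_force: [1.9, -10.1, 4.3]
width: 0.0119
```

apply_moves --commands '[{"linear": [0,-0.005,0],"rot": [0,0,0],"grip": 0.9},{"linear": [0,-0.005,0],"rot": [0,0,0],"grip": 0.3},{"linear": [0,-0.005,0],"rot": [0,0,0],"grip": -0.2},{"linear": [0,-0.005,0],"rot": [0,0,0],"grip": -0.2},{"linear": [0,-0.005,0.15],"rot": [0,0,0],"grip": -0.2},{"linear": [0,-0.005,0.3],"rot": [0,0,0],"grip": -0.2},{"linear": [-0.3,-0.2,0.5],"rot": [0,0,0],"grip": -0.2},{"linear": [-0.3,-0.2,0.5],"rot": [0,0,0],"grip": -0.2},{"linear": [-0.3,-0.2,0.5],"rot": [0,0,0],"grip": -0.2},{"linear": [-0.3,-0.2,0.5],"rot": [0,0,0],"grip": -0.2},{"linear": [-0.3,-0.2,0.5],"rot": [0,0,0],"grip": -0.2}]'

```text
time: 13.15
ee_pos: [0.4507, 0.2223, 0.2297]
eef_rot: [0.999, -0.044, 0.001, -0.0]
ft_force: [0.5, -0.0, -0.4]
width: 0.0522
```

```bash
python3 - <<'E'
from look import *
w=look('w7',dict(guard_handle=.071,well=.02,analyser=0))
st=r.read_state();print(st['ee_pos'],st['time'])
for _ in range(3):
    p=r.camera('top');print([(q['p'],atz(p,q['location'],.02)[:2]) for q in r.spot_point('well',p)][:2])
c=proj(w,[.5355,.216,.02])[0];x,y=[int(max(0,a)) for a in(c[0]-100,c[1]-75)];print(x,y)
cv2.imwrite('pics/v7.png',cv2.resize(cv2.imread('pics/w7.png')[y:y+150,x:x+200],None,fx=4,fy=4,interpolation=2))
E
```

```text
guard_handle [([226.4, 217.9], 0.29, [0.4252, 0.3128])]
well [([316.2, 85.2], 0.96, [0.5366, 0.2193])]
analyser [([280.3, 85.1], 0.61, [0.5404, 0.2565])]
[0.4506 0.2223 0.2285] 13.35
[(0.91, array([0.5347, 0.226 ]))]
[(0.56, array([0.5338, 0.217 ]))]
[(0.84, array([0.5347, 0.2282]))]
219 11
```

View pics/v7.png

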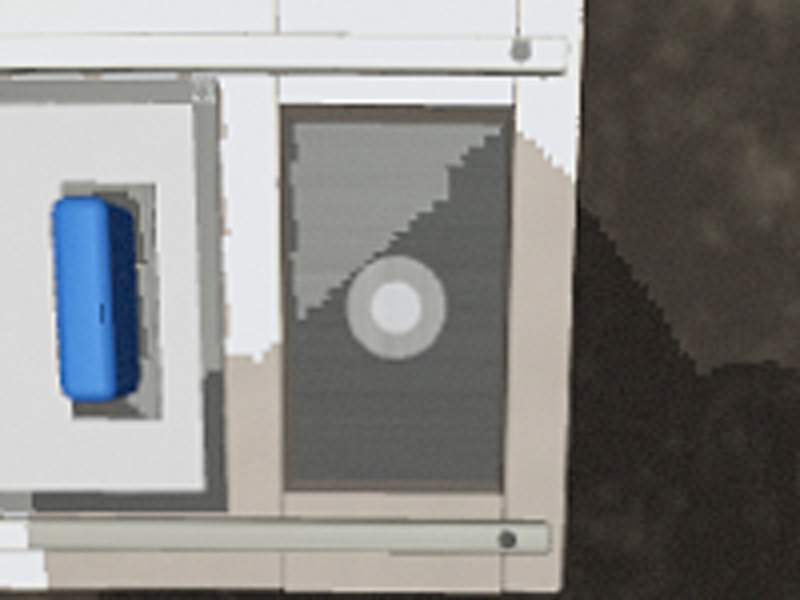

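Viewed 7: the guard is open and the well is clear, with the window at crop (396,307) and the well rim corners at (281,104), (515,104), (503,492) and (287,492).

```bash
python3 - <<'E'
from h import *
w=dict(np.load('pics/w7.npz'))
f=lambda u,v,z:atz(w,((u+.5)/4-.5+219,(v+.5)/4-.5+11),z)[:2].round(4)
print('win',f(396,307,.02))
c=[f(a,b,.05) for a,b in((281,104),(515,104),(503,492),(287,492))];print(c,np.mean(c,0))
x=(c[0]+c[1]-c[2]-c[3])/2;y=(c[0]+c[3]-c[1]-c[2])/2
print('len',np.linalg.norm(x),np.linalg.norm(y),'yaw',np.degrees(np.arctan2(x[1],x[0])),np.degrees(np.arctan2(-y[0],y[1])))
for a,b in((60,37),(560,37)):print('rail top',f(a,b,.059))
for a,b in((60,550),(545,550)):print('rail bot',f(a,b,.059))
E
```

```text
win [0.5344 0.2181]
[array([0.5783, 0.2388]), array([0.5739, 0.1884]), array([0.4908, 0.1968]), array([0.4951, 0.2466])] [0.534525 0.21765 ]
len 0.08354359640331513 0.05028849271950793 yaw -5.563873679788641 -4.9623381726588045
rail top [0.5943 0.2827]
rail top [0.5849 0.1789]
rail bot [0.4876 0.2989]
rail bot [0.478  0.1886]
```

apply_moves --commands '[{"linear": [0,-0.8,0.07],"rot": [0,0,0],"grip": -0.6},{"linear": [0,-0.8,0.07],"rot": [0,0,0],"grip": -0.6},{"linear": [0,-0.8,0.07],"rot": [0,0,0],"grip": -0.6},{"linear": [0,-0.8,0.07],"rot": [0,0,0],"grip": -0.6},{"linear": [0,-0.8,0.07],"rot": [0,0,0],"grip": -0.6}]'

```text
time: 14.15
ee_pos: [0.4502, -0.021, 0.2508]
eef_rot: [0.999, -0.045, 0.0, 0.0]
ft_force: [0.4, 0.1, -0.4]
width: 0.0691
```

apply_moves --commands '[{"linear": [0.167,-0.773,0],"rot": [0,0,0],"grip": -0.6},{"linear": [0.167,-0.773,0],"rot": [0,0,0],"grip": -0.6},{"linear": [0.167,-0.773,0],"rot": [0,0,0],"grip": -0.6},{"linear": [0.167,-0.773,0],"rot": [0,0,0],"grip": -0.6},{"linear": [0.167,-0.773,0],"rot": [0,0,0],"grip": -0.6},{"linear": [0.167,-0.773,0],"rot": [0,0,0],"grip": -0.6},{"linear": [0.167,-0.773,0],"rot": [0,0,0],"grip": -0.6}]'

```text
time: 14.85
ee_pos: [0.5006, -0.2505, 0.2499]
eef_rot: [0.999, -0.045, -0.0, -0.0]
ft_force: [0.9, 0.4, 0.3]
width: 0.0701
```

```bash
python3 - <<'E'
from look import *
w=look('w8',dict(coupon_mid=.024,cradle=0,slide_box_mid=.018))
st=r.read_state();print(st['ee_pos'],st['time'],st['joint_positions'])
c=proj(w,[.582,-.248,.03])[0];x,y=[int(max(0,a)) for a in(c[0]-80,c[1]-60)];print(x,y)
cv2.imwrite('pics/v8.png',cv2.resize(cv2.imread('pics/w8.png')[y:y+120,x:x+160],None,fx=5,fy=5,interpolation=2))
E
```

```text
coupon_mid [([312.3, 92.3], 0.71, [0.5798, -0.2487])]
cradle [([310.4, 89.4], 0.81, [0.5831, -0.2463])]
slide_box_mid [([298.6, 216.0], 0.6, [0.445, -0.2198])]
[ 0.5009 -0.2486  0.2505] 15.05 [ 0.3522  0.1801  0.0307  1.6261 -0.006   1.3353 -1.2731]
231 30
```

View pics/v8.png

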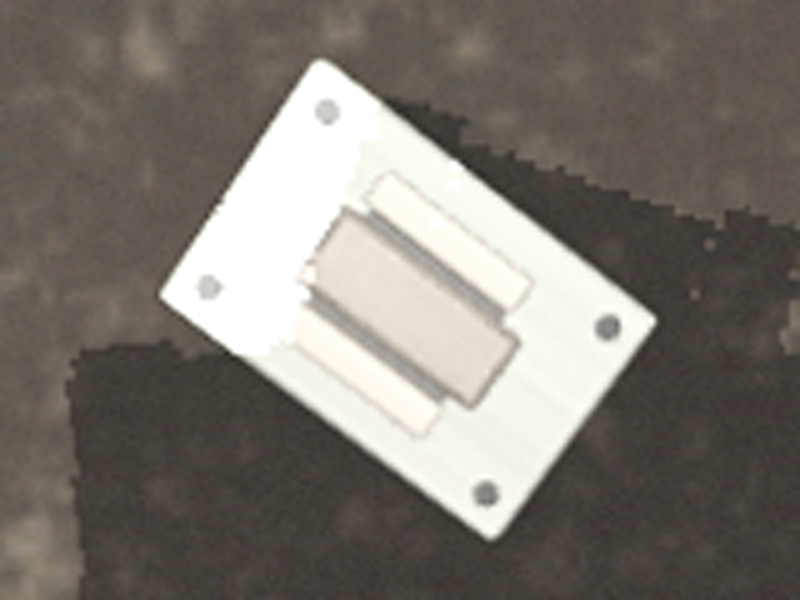

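Viewed 8: the coupon lies in the cradle with its top-face corners at crop (345,207), (520,340), (470,407) and (310,283). The cradle screws are at (327,111), (608,326), (486,493) and (208,288).

```bash
python3 - <<'E'
from h import *
w=dict(np.load('pics/w8.npz'))
f=lambda u,v,z:atz(w,((u+.5)/5-.5+231,(v+.5)/5-.5+30),z)[:2].round(4)
for n,z,P in(('coupon',.032,((345,207),(520,340),(470,407),(310,283))),('screws',.006,((327,111),(608,326),(486,493),(208,288))),('base',.006,((318,58),(658,320),(493,541),(161,295)))):
    c=np.array([f(*p,z) for p in P]);l=(c[1]+c[2]-c[0]-c[3])/2;s=(c[0]+c[1]-c[2]-c[3])/2
    print(n,c.mean(0),np.linalg.norm(l),np.linalg.norm(s),np.degrees(np.arctan2(-l[1],-l[0])),np.degrees(np.arctan2(s[1],s[0])))
E
```

```text
coupon [ 0.58045 -0.2497 ] 0.04164732884591759 0.016280049139974943 48.30933627606331 -37.01067323360321
screws [ 0.581275 -0.248375] 0.07399246583267781 0.044218604681740034 48.890561431139815 -41.240776974887574
base [ 0.5812 -0.2485] 0.08906767090252224 0.05894607705352408 48.68699314895979 -41.42366562500269
```

apply_moves --commands '[{"linear": [0.267,-0.001,-0.3],"rot": [0,0,-0.2],"grip": -0.6},{"linear": [0.267,-0.001,-0.3],"rot": [0,0,-0.2],"grip": -0.6},{"linear": [0.267,-0.001,-0.3],"rot": [0,0,-0.2],"grip": -0.6},{"linear": [0.267,-0.001,-0.3],"rot": [0,0,-0.2],"grip": -0.6},{"linear": [0.267,-0.001,-0.3],"rot": [0,0,-0.2],"grip": -0.6},{"linear": [0.267,-0.001,-0.45],"rot": [0,0,-0.2],"grip": -0.6},{"linear": [0.267,-0.001,-0.55],"rot": [0,0,-0.2],"grip": -0.6},{"linear": [0.267,-0.001,-0.55],"rot": [0,0,-0.2],"grip": -0.6}]'

```text
time: 15.85
ee_pos: [0.5783, -0.2488, 0.082]
eef_rot: [0.937, -0.349, -0.003, -0.0]
ft_force: [0.2, 0.9, -0.1]
width: 0.0697
```

```bash
python3 - <<'E'
from h import *
from scipy.spatial.transform import Rotation as R
st=r.read_state();M=R.from_quat(st['eef_rot']).as_matrix();print(st['ee_pos'],np.degrees(np.arctan2(M[1,0],M[0,0])),st['joint_positions'],st['ft_force'])
print(M)
E
```

```text
[ 0.57830515 -0.24884631  0.08197617] -40.83966306254818 [ 0.26336288  0.47079851  0.09075964  1.61893334 -0.04722471  1.06030582
 -1.91593558] [ 0.183701    0.88616491 -0.10738993]
[[ 0.75652936 -0.65393309 -0.00590292]
 [-0.65393308 -0.7565492   0.00219894]
 [-0.00590381  0.00219656 -0.99998016]]
```

apply_moves --commands '[{"linear": [0,0,0],"rot": [0,0,-0.002],"grip": -0.6},{"linear": [0,0,-0.09],"rot": [0,0,-0.002],"grip": -0.6},{"linear": [0,0,-0.165],"rot": [0,0,-0.002],"grip": -0.6},{"linear": [0,0,-0.182],"rot": [0,0,-0.002],"grip": -0.6},{"linear": [0,0,-0.182],"rot": [0,0,-0.002],"grip": -0.6},{"linear": [0,0,-0.182],"rot": [0,0,-0.002],"grip": -0.3},{"linear": [0,0,-0.182],"rot": [0,0,-0.002],"grip": -0.15},{"linear": [0,0,-0.182],"rot": [0,0,-0.002],"grip": -0.05},{"linear": [0,0,-0.182],"rot": [0,0,-0.002],"grip": 0.3},{"linear": [0,0,-0.182],"rot": [0,0,-0.002],"grip": 0.3},{"linear": [0,0,-0.182],"rot": [0,0,-0.002],"grip": 0.3},{"linear": [0,0,-0.182],"rot": [0,0,-0.002],"grip": 0.3}]' --newtons 20

```text
time: 17.05
ee_pos: [0.5813, -0.2503, 0.0315]
eef_rot: [0.935, -0.353, 0.0, -0.0]
ft_force: [-0.6, 0.8, 5.6]
width: 0.0447
```

The grip is too low: the tips stand below the coupon's underside, so it couldn't be set down on the worktop. I'll release it in the cradle, rise 6 mm and grip again.

apply_moves --commands '[{"linear": [0,0,0],"rot": [0,0,0],"grip": -0.2},{"linear": [0,0,0],"rot": [0,0,0],"grip": -0.2},{"linear": [0,0,0.01],"rot": [0,0,0],"grip": -0.2},{"linear": [0,0,0.02],"rot": [0,0,0],"grip": -0.2},{"linear": [0,0,0.02],"rot": [0,0,0],"grip": -0.2},{"linear": [0,0,0.02],"rot": [0,0,0],"grip": -0.05},{"linear": [0,0,0.02],"rot": [0,0,0],"grip": 0.3},{"linear": [0,0,0.02],"rot": [0,0,0],"grip": 0.3},{"linear": [0,0,0.02],"rot": [0,0,0],"grip": 0.3},{"linear": [0,0,0.02],"rot": [0,0,0],"grip": 0.3}]' --newtons 25

```text
time: 18.05
ee_pos: [0.5807, -0.2503, 0.0367]
eef_rot: [0.935, -0.354, -0.0, 0.0]
ft_force: [0.1, 0.5, 1.0]
width: 0.045
```

apply_moves --commands '[{"linear": [0,0,0.05],"rot": [0,0,0],"grip": 0.3},{"linear": [0,0,0.13],"rot": [0,0,0],"grip": 0.3},{"linear": [0,0,0.25],"rot": [0,0,0],"grip": 0.3},{"linear": [0,0,0.37],"rot": [0,0,0],"grip": 0.3},{"linear": [-0.1,0.15,0.37],"rot": [0,0,0.05],"grip": 0.3},{"linear": [-0.2,0.28,0.37],"rot": [0,0,0.09],"grip": 0.3},{"linear": [-0.3,0.41,0.37],"rot": [0,0,0.13],"grip": 0.3},{"linear": [-0.4,0.54,0.37],"rot": [0,0,0.17],"grip": 0.3},{"linear": [-0.45,0.67,0.37],"rot": [0,0,0.2],"grip": 0.3},{"linear": [-0.5,0.8,0.37],"rot": [0,0,0.2],"grip": 0.3},{"linear": [-0.5,0.8,0.37],"rot": [0,0,0.2],"grip": 0.3}]'

```text
time: 19.15
ee_pos: [0.4294, -0.0057, 0.1489]
eef_rot: [0.999, -0.044, 0.001, -0.0]
ft_force: [-0.9, -0.2, -1.4]
width: 0.045
```

apply_moves --commands '[{"linear": [0,0.16,0],"rot": [0,0,0],"grip": 0.3},{"linear": [0,0.32,0],"rot": [0,0,0],"grip": 0.3},{"linear": [0,0.45,-0.05],"rot": [0,0,0],"grip": 0.3},{"linear": [0,0.45,-0.15],"rot": [0,0,0],"grip": 0.3},{"linear": [0,0.45,-0.25],"rot": [0,0,0],"grip": 0.3},{"linear": [0,0.45,-0.34],"rot": [0,0,0],"grip": 0.3},{"linear": [0,0.45,-0.39],"rot": [0,0,0],"grip": 0.3},{"linear": [0,0.45,-0.41],"rot": [0,0,0],"grip": 0.3},{"linear": [0,0.45,-0.418],"rot": [0,0,0],"grip": 0.3},{"linear": [0,0.45,-0.42],"rot": [0,0,0],"grip": 0.3},{"linear": [0,0.45,-0.42],"rot": [0,0,0],"grip": 0.3}]'

```text
time: 20.25
ee_pos: [0.4315, 0.1248, 0.0227]
eef_rot: [0.999, -0.047, 0.001, -0.0]
ft_force: [0.8, -0.6, -0.8]
width: 0.0443
```

```bash
python3 - <<'E'
from h import *
for i in range(3):
    r.camera('top');st=r.read_state();print(st['ee_pos'].round(4) if hasattr(st['ee_pos'],'round') else st['ee_pos'],st['ft_force'],st['time'])
E
```

```text
[0.4314 0.1248 0.0226] [ 0.56112771  0.07474662 -1.37698062] 20.3
[0.4313 0.1248 0.0225] [-0.00854917 -0.37277956 -1.45998849] 20.35
[0.4313 0.1248 0.0224] [ 0.26113422  0.46437078 -0.25858055] 20.4
```

apply_moves --commands '[{"linear": [0,0,-0.003],"rot": [0,0,0],"grip": 0.3},{"linear": [0,0,-0.006],"rot": [0,0,0],"grip": 0.3},{"linear": [0,0,-0.007],"rot": [0,0,0],"grip": 0.3},{"linear": [0,0,-0.007],"rot": [0,0,0],"grip": 0.3},{"linear": [0,0,-0.007],"rot": [0,0,0],"grip": 0.3}]'

```text
time: 20.9
ee_pos: [0.431, 0.1248, 0.0206]
eef_rot: [0.999, -0.047, 0.0, 0.0]
ft_force: [-4.0, -2.7, 13.5]
width: 0.0449
```

apply_moves --commands '[{"linear": [0,0,0.003],"rot": [0,0,0],"grip": -0.1},{"linear": [0,0,0.003],"rot": [0,0,0],"grip": -0.2},{"linear": [0,0,0.003],"rot": [0,0,0],"grip": -0.3},{"linear": [0,0,0.003],"rot": [0,0,0],"grip": -0.3},{"linear": [0,0,0.1],"rot": [0,0,0],"grip": -0.3},{"linear": [0,0,0.22],"rot": [0,0,0],"grip": -0.3},{"linear": [0,0,0.35],"rot": [0,0,0],"grip": -0.2},{"linear": [0,0,0.35],"rot": [0,0,0.5],"grip": -0.15},{"linear": [0,0,0.35],"rot": [0,0,0.5],"grip": -0.15},{"linear": [0,0,0.35],"rot": [0,0,0.5],"grip": -0.15},{"linear": [0,0,0.35],"rot": [0,0,0.5],"grip": -0.15},{"linear": [0,0,0.35],"rot": [0,0,0.5],"grip": -0.15},{"linear": [0,0,0.35],"rot": [0,0,0.5],"grip": -0.15},{"linear": [0,0,0.35],"rot": [0,0,0.5],"grip": -0.15},{"linear": [0,0,0.35],"rot": [0,0,0.5],"grip": -0.15},{"linear": [0,0,0.35],"rot": [0,0,0.5],"grip": -0.15},{"linear": [0,0,0.35],"rot": [0,0,0.5],"grip": -0.15},{"linear": [0,0,0.35],"rot": [0,0,0.5],"grip": -0.15},{"linear": [0,0,0.35],"rot": [0,0,0.5],"grip": -0.15}]'

```text
time: 22.8
ee_pos: [0.4307, 0.1247, 0.1245]
eef_rot: [0.739, 0.673, -0.0, -0.0]
ft_force: [-0.4, -0.0, -0.0]
width: 0.0503
```

```bash
python3 - <<'E'
from look import *
from scipy.spatial.transform import Rotation as R
t=r.camera('top');print([(q['p'],atz(t,q['location'],.008)[:2]) for q in r.spot_point('coupon_mid',t)][:3])
st=r.read_state();M=R.from_quat(st['eef_rot']).as_matrix();print(st['ee_pos'],np.degrees(np.arctan2(M[1,0],M[0,0])),st['joint_positions'])
save(t,'t9.png')
c=proj(t,[.431,.125,.008])[0].astype(int)
w=r.camera('wrist')
b=cv2.cvtColor(w['frame'],cv2.COLOR_RGB2BGR)
a=cv2.imread('pics/t9.png')[c[1]-50:c[1]+50,c[0]-50:c[0]+50]
cv2.imwrite('pics/v9.png',np.hstack([cv2.resize(a,(300,300),interpolation=2),cv2.resize(b,(480,300))]))
E
```

```text
[(0.7, array([0.6827, 0.3255])), (0.52, array([0.43  , 0.1293]))]
[0.4307 0.1247 0.1246] 84.45092202248483 [-0.0289  0.0703 -0.3637  2.0303  0.0289  1.0458 -0.5031]
```

View pics/v9.png

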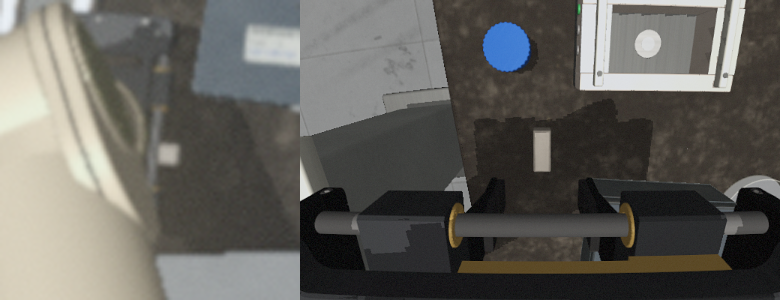

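Viewed 9: the coupon lies flat at wrist (542,150), square with the tool. Gripping it by its sides.

apply_moves --commands '[{"linear": [0,0,-0.1],"rot": [0,0,0.002],"grip": -0.15},{"linear": [0,0,-0.2],"rot": [0,0,0.002],"grip": -0.15},{"linear": [0,0,-0.29],"rot": [0,0,0.002],"grip": -0.15},{"linear": [0,0,-0.335],"rot": [0,0,0.002],"grip": -0.15},{"linear": [0,0,-0.345],"rot": [0,0,0.002],"grip": -0.15},{"linear": [0,0,-0.345],"rot": [0,0,0.002],"grip": -0.15},{"linear": [0,0,-0.345],"rot": [0,0,0.002],"grip": 0.3},{"linear": [0,0,-0.345],"rot": [0,0,0.002],"grip": 0.5},{"linear": [0,0,-0.345],"rot": [0,0,0.002],"grip": 0.8},{"linear": [0,0,-0.345],"rot": [0,0,0.002],"grip": 0.8},{"linear": [0,0,-0.345],"rot": [0,0,0.002],"grip": 0.8},{"linear": [0,0,-0.345],"rot": [0,0,0.002],"grip": 0.8}]'

```text
time: 24.15
ee_pos: [0.4309, 0.1247, 0.0214]
eef_rot: [0.738, 0.675, 0.0, 0.0]
ft_force: [0.4, -0.8, 3.3]
width: 0.0173
```

apply_moves --commands '[{"linear": [0,0,0.05],"rot": [0,0,0],"grip": 0.8},{"linear": [0,0,0.16],"rot": [0,0,0],"grip": 0.8},{"linear": [0,0,0.27],"rot": [0,0,0],"grip": 0.8},{"linear": [0,0,0.3],"rot": [0,0,0],"grip": 0.8},{"linear": [0.1,0.09,0.3],"rot": [0,0,0],"grip": 0.8},{"linear": [0.2,0.18,0.3],"rot": [0,0,0],"grip": 0.8},{"linear": [0.3,0.27,0.3],"rot": [0,0,0],"grip": 0.8},{"linear": [0.345,0.311,0.3],"rot": [0,0,0],"grip": 0.8},{"linear": [0.345,0.311,0.25],"rot": [0,0,0],"grip": 0.8},{"linear": [0.345,0.311,0.2],"rot": [0,0,0],"grip": 0.8},{"linear": [0.345,0.311,0.19],"rot": [0,0,0],"grip": 0.8},{"linear": [0.345,0.311,0.19],"rot": [0,0,0],"grip": 0.8}]'

```text
time: 25.35
ee_pos: [0.5332, 0.2168, 0.077]
eef_rot: [0.738, 0.675, -0.001, -0.0]
ft_force: [-0.1, -0.0, -1.1]
width: 0.018
```

```bash
python3 - <<'E'
from look import *
from scipy.spatial.transform import Rotation as R
w=r.camera('wrist')
st=r.read_state();M=R.from_quat(st['eef_rot']).as_matrix();print(st['ee_pos'],np.degrees(np.arctan2(M[1,0],M[0,0])),st['time'])
print(proj(w,[[.5345,.218,.05],[.5345,.218,.07]]))
cv2.imwrite('pics/v10.png',cv2.resize(cv2.cvtColor(w['frame'],cv2.COLOR_RGB2BGR)[150:400,170:490],None,fx=2.5,fy=2.4))
E
```

```text
[0.5337 0.2172 0.0779] 84.92124948631401 25.4
[[327.8181 243.8891]
 [328.4221 261.1054]]
```

View pics/v10.png

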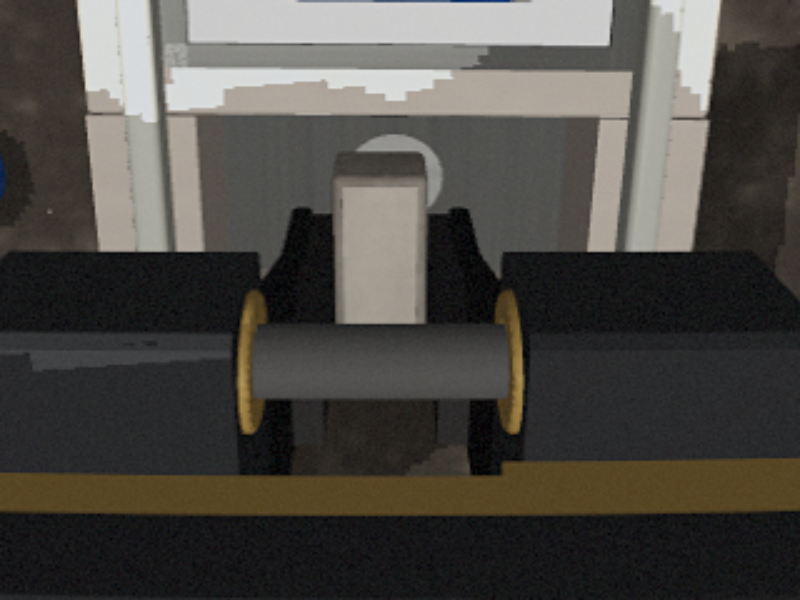

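Viewed 10: the coupon is held above the well, with the far end of its top face at crop (380,183), the well's far rim at row 117 and the rim corners at (197,117) and (600,117). Comparing these numerically.

```bash
python3 - <<'E'
from look import *
w=r.camera('wrist');st=r.read_state();z=st['ee_pos'][2]
f=lambda u,v,zz:atz(w,((u+.5)/2.5-.5+170,(v+.5)/2.4-.5+150),zz)[:2]
a=np.radians(-5.2);X=np.array([np.cos(a),np.sin(a)]);Y=np.array([-X[1],X[0]])
C=np.array([.5345,.218])
for n,p in(('coupon end',f(380,182,z-.0054)),('end bottom',f(382,153,z-.0214)),('rimL',f(197,117,.05)),('rimR',f(600,117,.05)),('tcp',np.array(st['ee_pos'][:2]))):
    d=p-C;print(n,p,'own',d@X,d@Y)
E
```

```text
coupon end [0.5336 0.2379] own -0.002736015286108136 0.019771263972763013
end bottom [0.534  0.2382] own -0.002342903786622661 0.02003243176681753
rimL [0.496  0.2473] own -0.04095984965084994 0.02565081695296983
rimR [0.5798 0.24  ] own 0.04317233662291187 0.02597469259827763
tcp [0.5342 0.2175] own -0.00027059501524552695 -0.0005048286835320821
```

apply_moves --commands '[{"linear": [0.005,0.006,0],"rot": [0,0,0],"grip": 0.8},{"linear": [0.005,0.006,0],"rot": [0,0,0],"grip": 0.8},{"linear": [0.005,0.006,-0.03],"rot": [0,0,0],"grip": 0.8},{"linear": [0.005,0.006,-0.06],"rot": [0,0,0],"grip": 0.8},{"linear": [0.005,0.006,-0.09],"rot": [0,0,0],"grip": 0.8},{"linear": [0.005,0.006,-0.11],"rot": [0,0,0],"grip": 0.8},{"linear": [0.005,0.006,-0.116],"rot": [0,0,0],"grip": 0.8},{"linear": [0.005,0.006,-0.118],"rot": [0,0,0],"grip": 0.8},{"linear": [0.005,0.006,-0.118],"rot": [0,0,0],"grip": 0.8},{"linear": [0.005,0.006,-0.118],"rot": [0,0,0],"grip": 0.8}]'

```text
time: 26.45
ee_pos: [0.536, 0.2199, 0.0431]
eef_rot: [0.738, 0.675, 0.0, 0.0]
ft_force: [0.7, 0.1, -0.6]
width: 0.0175
```

apply_moves --commands '[{"linear": [0,0,-0.003],"rot": [0,0,0],"grip": 0.8},{"linear": [0,0,-0.005],"rot": [0,0,0],"grip": 0.8},{"linear": [0,0,-0.006],"rot": [0,0,0],"grip": 0.8},{"linear": [0,0,-0.006],"rot": [0,0,0],"grip": 0.8},{"linear": [0,0,-0.006],"rot": [0,0,0],"grip": 0.8}]'

```text
time: 26.95
ee_pos: [0.5359, 0.2198, 0.0414]
eef_rot: [0.738, 0.675, 0.0, 0.0]
ft_force: [-1.7, -1.7, 5.8]
width: 0.0177
```

apply_moves --commands '[{"linear": [0,0,0.001],"rot": [0,0,0],"grip": 0.55},{"linear": [0,0,0.001],"rot": [0,0,0],"grip": 0.4},{"linear": [0,0,0.001],"rot": [0,0,0],"grip": 0.25},{"linear": [0,0,0.001],"rot": [0,0,0],"grip": 0.2},{"linear": [0,0,0.03],"rot": [0,0,0],"grip": 0.2},{"linear": [0,0,0.1],"rot": [0,0,0],"grip": 0.2},{"linear": [0,0,0.24],"rot": [0,0,0],"grip": 0.2},{"linear": [0,0,0.4],"rot": [0,0,0],"grip": 0.2},{"linear": [-0.28,0,0.6],"rot": [0,0,-0.5],"grip": -0.2},{"linear": [-0.28,0,0.6],"rot": [0,0,-0.5],"grip": -0.2},{"linear": [-0.28,0,0.6],"rot": [0,0,-0.5],"grip": -0.2},{"linear": [-0.28,0,0.6],"rot": [0,0,-0.5],"grip": -0.2},{"linear": [-0.28,0,0.6],"rot": [0,0,-0.5],"grip": -0.2},{"linear": [-0.28,0,0.6],"rot": [0,0,-0.5],"grip": -0.2},{"linear": [-0.28,0,0.6],"rot": [0,0,-0.5],"grip": -0.2},{"linear": [-0.28,0,0.6],"rot": [0,0,-0.5],"grip": -0.2},{"linear": [-0.28,0,0.6],"rot": [0,0,-0.5],"grip": -0.2},{"linear": [-0.28,0,0.6],"rot": [0,0,-0.5],"grip": -0.2},{"linear": [-0.28,0,0.6],"rot": [0,0,-0.5],"grip": -0.2},{"linear": [-0.28,0,0.6],"rot": [0,0,-0.5],"grip": -0.2}]'

```text
time: 28.95
ee_pos: [0.4517, 0.2199, 0.2216]
eef_rot: [0.999, -0.044, 0.0, -0.0]
ft_force: [0.6, -0.6, 0.7]
width: 0.0524
```

```bash
python3 - <<'E'
from look import *
w=look('w11',dict(guard_handle=.071,coupon_mid=.028))
print(r.read_state()['ee_pos'],r.read_state()['eef_rot'])
cv2.imwrite('pics/v11.png',cv2.resize(cv2.imread('pics/w11.png')[10:160,219:419],None,fx=4,fy=4,interpolation=2))
E
```

```text
guard_handle [([238.2, 88.0], 0.56, [0.5399, 0.2797])]
coupon_mid [([314.1, 89.6], 0.89, [0.5334, 0.2189])]
[0.4517 0.2199 0.2213] [ 0.9991 -0.0429  0.0002 -0.    ]
```

View pics/v11.png

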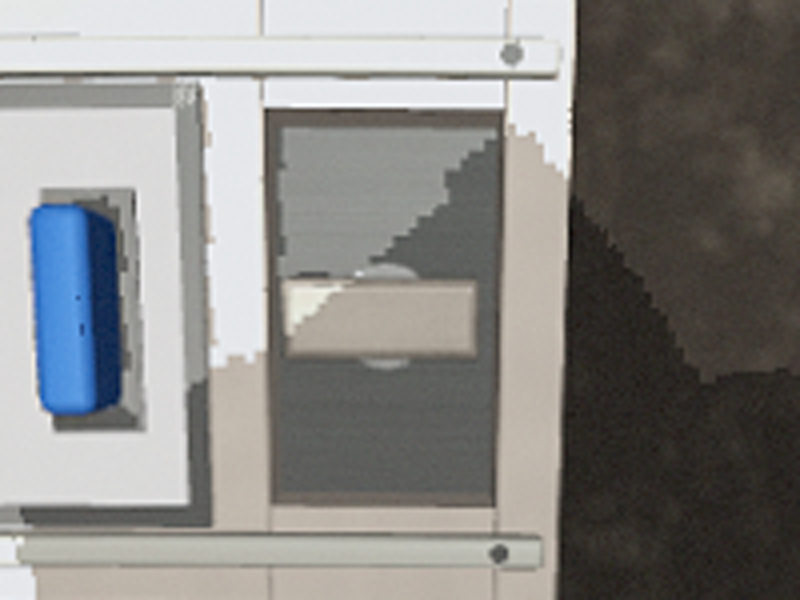

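Viewed 11: the coupon is flat in the well at crop (380,318), about 1–2 mm off the window centre. The handle is at (75,310). Shutting the guard now.

apply_moves --commands '[{"linear": [0.295,0.202,-0.25],"rot": [0,0,0],"grip": -0.26},{"linear": [0.295,0.202,-0.25],"rot": [0,0,0],"grip": -0.26},{"linear": [0.295,0.202,-0.25],"rot": [0,0,0],"grip": -0.26},{"linear": [0.295,0.202,-0.36],"rot": [0,0,0],"grip": -0.26},{"linear": [0.295,0.202,-0.473],"rot": [0,0,0],"grip": -0.26},{"linear": [0.295,0.202,-0.473],"rot": [0,0,0],"grip": -0.26},{"linear": [0.295,0.202,-0.473],"rot": [0,0,0],"grip": 0.3},{"linear": [0.295,0.202,-0.473],"rot": [0,0,0],"grip": 0.6},{"linear": [0.295,0.202,-0.473],"rot": [0,0,0],"grip": 0.9},{"linear": [0.295,0.202,-0.473],"rot": [0,0,0],"grip": 0.9},{"linear": [0.295,0.202,-0.473],"rot": [0,0,0],"grip": 0.9}]' --newtons 12

```text
time: 30.2
ee_pos: [0.5404, 0.2804, 0.0796]
eef_rot: [0.999, -0.044, 0.0, -0.0]
ft_force: [-0.3, -0.2, -0.1]
width: 0.0225
```

apply_moves --commands '[{"linear": [-0.003,-0.035,0],"rot": [0,0,0],"grip": 0.9},{"linear": [-0.007,-0.08,0],"rot": [0,0,0],"grip": 0.9},{"linear": [-0.011,-0.13,0],"rot": [0,0,0],"grip": 0.9},{"linear": [-0.016,-0.18,0],"rot": [0,0,0],"grip": 0.9},{"linear": [-0.019,-0.22,0],"rot": [0,0,0],"grip": 0.9},{"linear": [-0.021,-0.24,0],"rot": [0,0,0],"grip": 0.9},{"linear": [-0.021,-0.245,0],"rot": [0,0,0],"grip": 0.9},{"linear": [-0.021,-0.245,0],"rot": [0,0,0],"grip": 0.9},{"linear": [-0.021,-0.245,0],"rot": [0,0,0],"grip": 0.9}]'

```text
time: 31.1
ee_pos: [0.5331, 0.209, 0.0794]
eef_rot: [0.999, -0.043, -0.0, -0.002]
ft_force: [-2.6, 12.9, -0.9]
width: 0.012
```

apply_moves --commands '[{"linear": [0,0.002,0],"rot": [0,0,0],"grip": 0.9},{"linear": [0,0.002,0],"rot": [0,0,0],"grip": 0.3},{"linear": [0,0.002,0],"rot": [0,0,0],"grip": -0.2},{"linear": [0,0.002,0],"rot": [0,0,0],"grip": -0.2},{"linear": [0,0.002,0.15],"rot": [0,0,0],"grip": -0.2},{"linear": [0,0.002,0.3],"rot": [0,0,0],"grip": -0.2},{"linear": [-0.3,0.1,0.5],"rot": [0,0,0],"grip": -0.2},{"linear": [-0.3,0.1,0.5],"rot": [0,0,0],"grip": -0.2},{"linear": [-0.3,0.1,0.5],"rot": [0,0,0],"grip": -0.2},{"linear": [-0.3,0.1,0.5],"rot": [0,0,0],"grip": -0.2},{"linear": [-0.3,0.1,0.5],"rot": [0,0,0],"grip": -0.2}]'

```text
time: 32.2
ee_pos: [0.4448, 0.2355, 0.2284]
eef_rot: [0.999, -0.045, 0.0, 0.001]
ft_force: [-0.4, -0.4, -0.0]
width: 0.0523
```

```bash
python3 - <<'E'
from look import *
w=look('w12',dict(guard_handle=.071,coupon_mid=.028,lens_can_mid=.027))
st=r.read_state();print(st['ee_pos'],st['ft_force'],st['time'])
cv2.imwrite('pics/v12.png',cv2.resize(cv2.imread('pics/w12.png')[:330],(800,412)))
E
```

```text
guard_handle [([344.1, 77.5], 0.79, [0.5335, 0.2079])]
coupon_mid []
lens_can_mid [([333.0, 204.6], 0.76, [0.4097, 0.2256]), ([234.8, 212.2], 0.71, [0.4104, 0.3298])]
[0.4445 0.2359 0.2279] [0.0704 0.6156 0.3063] 32.4
```

View pics/v12.png

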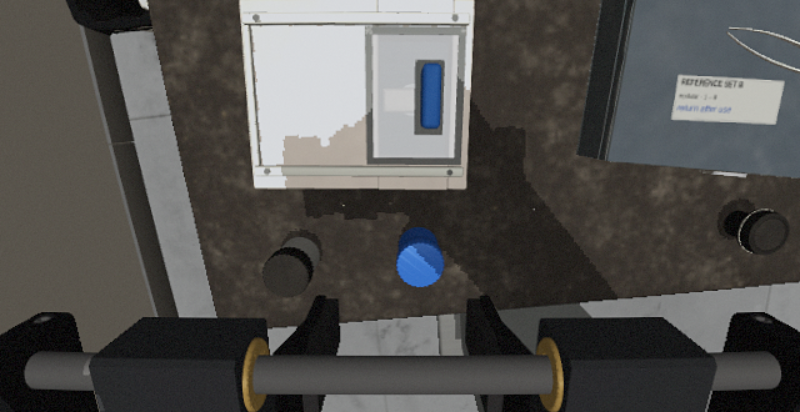

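Viewed 12: the guard is shut with its handle at (431,96), where it was at the start. The coupon shows under the plate and the can stands at (290,262). Handing in.

```bash
python3 -c "
from bench import r
print(r.close_job())"
```

```text
the job is handed in; nothing more can be done
None
```

I moved the grey lens can off the analyser and slid the guard open. I then put the coupon in the well and slid the guard shut again. The job was handed in at about 32 s of the 72 s; handing in gives no verdict, so the result below rests on my own checks.

- **Lens can:** it stands upright on the free worktop at about (0.410, 0.330). I left the blue look-alike alone.
- **Guard:** I pushed it against its stop both ways, with about 10 N opening and 13 N shutting. After shutting, the handle was found at (0.5335, 0.2079), within 1 mm of where it started.
- **Coupon:** it lies flat and square in the well, about 1–2 mm off the window centre. I took it from the cradle by its ends, set it down at (0.43, 0.125) and took it again by its sides.

**What went wrong or disagreed:**
- My first grip on the coupon in the cradle was too low. I released it there and gripped again 6 mm higher.
- One pair of moves was refused for a missing field, and the arm did not move.
- Just before lowering the coupon, a camera check suggested it sat about 2 mm off along the well. I corrected for that before setting it down.
- In the top camera, the network's readings of the well centre varied by up to 11 mm. I used the wrist camera's measurement instead.
- I did not measure the bystanders again at the end. The arm passed over them with clearance, and the eyepiece was the only one visible in the last picture.

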